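# Brush down the chip cup and hold its self-closing extraction gate open at the mark

## Task

Clean out the dust-extraction chip cup on the carving bench: with its gate shut, take the long round brush out of its wooden tub and scrub the inside of the cup with at least two long up-and-down strokes, each time right down to the gate plate and back up towards the mouth, then stand the brush back in its tub. Once the brush is back, pull the spring-return gate slide out by its black upright grip until the front edge of the white head bar lies on the red tape mark, and finish while still holding it there, because the spring shuts it if let go. Do not disturb the mallet, the carved relief or the gouge.

Things in the scene. Friction and masses are not known exactly. Their poses are not given: they have to be found in the camera images.
- gate: dust-extraction slide gate with a chip cup on top, fixed to the bench. Origin on the bench under the cup's axis, z up; the slide pulls out along the body's -x. Housing 130 x 122 mm, top 46 mm above the bench. Two guide rails (18 mm wide, 104 mm between centres, tops at 40 mm) reach forward to x = -216 mm; spring barrels along the sides at y = +-72.5 mm, tops at 55 mm
- cup_rim (a point): centre of the cup's mouth, 136 mm above the bench, on the gate's axis. Clear round cup, open at the top: bore 70 mm, flaring to 88 mm in the upper 20 mm. Its floor is the steel gate plate, 38 mm above the bench (98 mm below this point)
- gate_slide (a joint): pull-out of the gate slide in m: 0 is shut, end stop at 0.08. A spring shuts it: about 6 N when shut, rising 1.1 N per 10 mm; about 1 N of friction. It runs straight, without side play
- slide_grip (a point): point to grasp on the slide: centre of the black upright grip, 76 mm above the bench (115 mm in front of the cup's axis when shut). Grip 12 mm thick along the pull (gate's x), 50 mm wide (gate's y), from 50 to 96 mm above the bench; it stands on the middle of the white head bar (12 x 160 mm, top 50 mm above the bench) lying across both rails
- slide_edge (a point): middle of the lower front edge of the white head bar, 6 mm in front of the grip's centre; axes parallel to the gate's; to be brought onto the red tape
- mark (a point): on the centre line of the red tape, midway between its two strips, which are stuck across the guide rails in front of the head bar, 40 mm above the bench. Tape 10 mm wide along the pull; axes parallel to the gate's. Varies: 45 to 65 mm in front of the bar's front edge when the gate is shut
- holder: turned dark-wood tub, fixed to the bench, in which the brush stands. Origin on the bench top under its axis; outside diameter 84 mm (foot 92 mm), height 62 mm, bore 68 mm, its inner floor 10 mm above the bench
- brush_grip (a point): point to grasp on the brush: on its axis in the light-wood handle, 168 mm above the brush's flat lower end. Handle 22 mm diameter, from 130 to 205 mm above the lower end (so its top is 37 mm above this point). Brush overall 205 mm, 90 g, z along the axis towards the handle
- brush_tip (a point): centre of the brush's flat lower end. Brush head from here 55 mm up: soft dark bristles 66 mm diameter around a stiff core 48 mm diameter (only the core bears on things); above it an 8 mm steel stem to the handle. Stands upright by itself on a flat floor
- mallet: bystander: turned carver's mallet standing on its head, 78 mm diameter, 188 mm tall, origin at the centre of its underside
- relief: bystander: carved relief block with small house shapes, 90 x 120 mm, 34 mm high, origin at the centre of its underside
- gouge: bystander: gouge lying on the bench, about 245 mm long along its x axis, 20 mm high, dark wood handle towards -x, origin near its middle on the bench
There are look-alikes about, which are no part of the job. What is shaped like the part that bears brush_grip but yellow is not meant. Several things have the shape of the holder; the one meant has the colours described above.

How it is judged:
By the outcome, as a careful person would: the job done as asked, in the order asked, and still so for the second after the job is handed in, while the arm keeps its last pose, push and grip.
It also fails if it takes over 64 s, if anything falls off the work surface, if the arm or the gripper's body presses on something with over 40 N, if the wrist force passes 120 N, or if a joint passes its speed limit or range.

## Robot

A 6-joint arm with a two-finger parallel gripper is mounted at the origin on the work surface. World frame = base frame: x ahead of the robot, y to its left, z up, the work surface at z = 0. Lengths are in m, angles in rad, forces in N, time in s.
With the tool pointing down it reaches from about 0.3 to 0.875 m from the base axis. Payload 6.4 kg.
Tool frame: the origin (TCP) lies on the centre line of the jaws, within the pads' length; the fingertips stand 14 mm ahead of it and the grasp point (between the pads) lies 5 mm behind it; z points along the fingers, y is the direction in which the jaws open and shut (so a half turn about z gives the same grasp; the last joint's range is limited). The gripper opens to 85 mm and grips with 20 to 120 N. Pads are 22 mm wide; open, the fingers measure 114 mm over their backs; the gripper's body (76 mm by 85 mm) begins 54 mm behind the grasp point. The pads swing forward as they close: fully open they stand 13 mm farther back than shut.
Start: joints at [1.02, 0.181, 1.607, -0, 1.354, -0.206], TCP at [0.194, 0.541, 0.245] pointing down, gripper open.
Joint ranges: [-2.99, 2.99], [-0.89, 2.07], [0.3, 2.58], [-1.14, 4.28], [0, 2.63], [-3.12, 3.12]. Speed limits (rad/s): [2.57, 2.57, 3.01, 3.14, 3.14, 3.14].

## Interface

Orientations are given as a unit quaternion [w, x, y, z].
In Python, from bench import * gives the robot as it stands.
- The arm moves only by the tool servo_tool, never from a script. Its argument "plan" is a list that holds one entry, the list of rows, each a list of 5 numbers: the shift along the world's x, y, z in m, then the turn about the world's z in rad, then the gripper command: -1 is shut, 1 is fully open, values between are in proportion. In form: [[[tx, ty, tz, roll, claw], ...]]. A call has 1 to 8 rows; each row shifts and turns the commanded pose from where the row before left it; what a row does not reach is not made up. A row lasts 1/10 s, in which the tool goes at most 50 mm and 8.59 degrees, less where a joint would pass 70% of its speed; a pose out of reach is approached as far as the arm can. A call with a gripper value outside its range is refused whole. The fingers move at their own pace and stop on an object; the grip force is fixed at half the most. Time passes only in rows, so rows that do not move let the fingers close. It gives the time, the measured TCP pose, the force and the opening at its end, in the units of the state.
- get_obs(): the state, without advancing time (a new reading comes with each control period).
- camera(name): name is "side" or "top" or "wrist"; returns a dict with "img" (480x640x3 uint8, blue, green, red), "camera_matrix" (3x3 intrinsics, pixels), "rvec" (rotation vector, rad) and "tvec" (3), from world to camera coordinates, as OpenCV has them. Camera axes: x right, y down, z forward; pixel columns grow to the right and rows downward; lengths in m; the calibration is good to about 2 mm. The wrist camera is an equidistant fisheye: a pixel r from the principal point sees the ray r / f radians off the axis. A picture is of the moment at which its call begins. There is no depth.
- hand_in(): hands the job in, once; it reports no verdict.
Trained networks look in a picture, given as the dict that the camera call returned (one of the last four; its "shot" number tells which), for a name from the list of things; names that differ only in an ending like _2 or _b are one class to them, and where a whole thing is asked for, a point or a joint stands for the part that bears it (a point fixed in the world has none). Each returns a list of dicts, best first, with "conf" (0 to 1); they miss things now and then, are a little off and sometimes report something else, mostly with a low value. They report only what shows in the picture. A call takes as long as a camera call. They do not tell look-alikes from the thing itself.
- trace(picture, thing): "mask" (480x640 bool, what is visible of it) and "rect" ([left, top, right, bottom] as shares, 0 to 1, of the picture: columns of its width, rows of its height, round what is visible of it).
- pinpoint(picture, thing): "centre" ([row, column] as shares, 0 to 1, of the picture: columns of its width, rows of its height: a listed point, or the origin of a listed thing).
The state is a dict: "time_s": time; "q": joint angles; "dq": joint speeds; "joint_efforts": joint torques, N m; "eef_pos": TCP position; "eef_rot": TCP orientation; "wrist_force": force on the tool from outside, world axes, zero at the start; "torque": the same for the moment, N m; "opening": opening from 0.0 (shut) to 1.0 (fully open).
Only numpy, scipy, OpenCV 4.12 (cv2) and the standard library are available. Lean on these libraries where they do the work, as an engineer would, in place of code of your own. Each camera call takes 0.05 s, during which the arm holds its last target.

## Working session

There is one attempt and no reset: what is moved stays moved. The work goes in short steps, Python scripts to look and compute and a tool call to move; the robot and the scene stay as the last step left them, time stands still between calls to the robot, and variables do not carry over. Pictures are saved under pics/ and viewed, and the job is handed in when it is done.

Besides the shell and the picture viewer there is one more tool, called as name(argument=value, ...), one argument or row to a line, values as JSON. servo_tool: Moves the arm, as the interface text tells. Its arguments: {"type":"object","properties":{"plan":{"type":"array"}},"required":["plan"]}

```bash
ls -la; mkdir -p pics; python3 - <<'E'
from bench import *
import cv2, numpy as np
o=get_obs(); print(o)
for n in ["side","top","wrist"]:
    c=camera(n); cv2.imwrite(f"pics/{n}0.png",c["img"]); print(n,c["shot"],c["camera_matrix"].tolist(),np.ravel(c["rvec"]),np.ravel(c["tvec"]))
E
```

```text
total 12
drwxr-xr-x  3 agent agent 4096 Dec  7 07:19 .
drwxr-xr-x 23 root  root  4096 Dec  7 07:19 ..
drwxr-xr-x  2 agent agent 4096 Dec  7 07:19 pics
{'time_s': 0.0, 'q': array([ 1.01969614e+00,  1.81571063e-01,  1.60801962e+00,  1.54344678e-05,
        1.35382389e+00, -2.06295615e-01]), 'dq': array([ 7.35276272e-04,  2.14061613e-03, -1.02831690e-03,  7.02911817e-04,
       -9.72636322e-05,  1.21701410e-03]), 'joint_efforts': array([-6.18937465e-04, -4.44847155e+01, -3.51352108e+01, -2.18968994e-04,
        8.76332080e-03,  1.92986090e-05]), 'eef_pos': array([0.19404389, 0.5406926 , 0.24436165]), 'eef_rot': array([-3.43793591e-04,  1.71551087e-01,  9.85174804e-01, -8.43631906e-04]), 'wrist_force': array([-0.36988258,  0.10600661,  0.14005127]), 'torque': array([0.00298087, 0.02779734, 0.00590115]), 'opening': 1.0024208775077714}
side 1 [[508.8670622097031, 0.0, 316.4170780855607], [0.0, 508.8670622097031, 240.86542857886425], [0.0, 0.0, 1.0]] [ 2.17362403 -0.28627511  0.16320464] [-0.60399272  0.21231968  1.06843409]
top 2 [[484.65247880475357, 0.0, 311.9625974326312], [0.0, 484.65247880475357, 239.4880401440787], [0.0, 0.0, 1.0]] [ 2.18617046 -2.18699325  0.08692296] [0.0103368  0.61431333 1.19812856]
wrist 3 [[371.64829954431775, 0.0, 322.31253522166804], [0.0, 371.64829954431775, 242.44992359468745], [0.0, 0.0, 1.0]] [-2.34537618 -1.64926321 -0.2631231 ] [-0.57476107 -0.04088417  0.38156181]
```

View pics/side0.png

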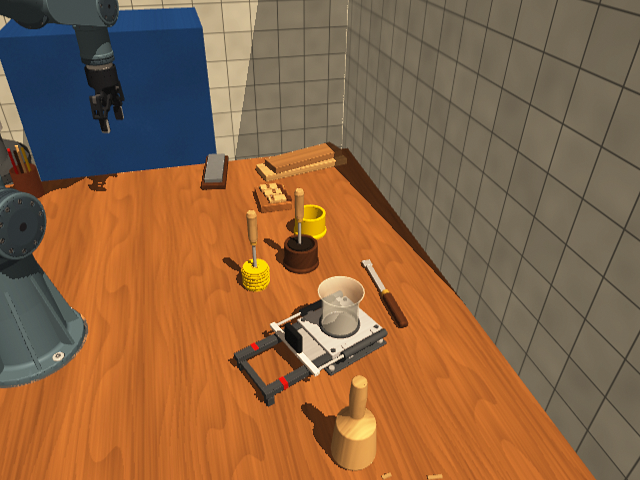

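View pics/top0.png

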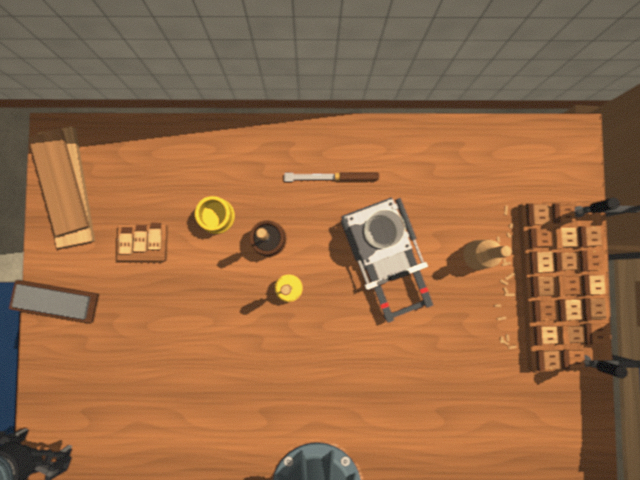

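View pics/wrist0.png

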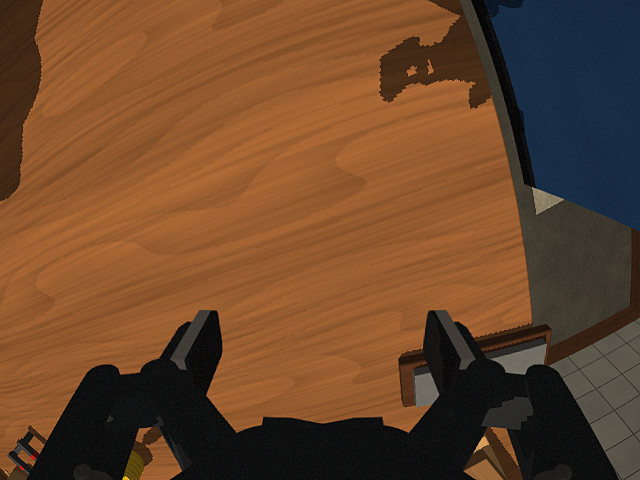

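The side view shows the dark tub with the brush at about (300,250), the yellow decoy brush at (255,275) and the yellow tub at (311,220). The gate is at (330,320), with the tape ahead of it at (255,347) and (283,382). The top view agrees: the dark tub is at (268,238) and the cup at (384,230).

```bash
cat > h.py <<'E'
from bench import *
import cv2, numpy as np
from scipy.optimize import least_squares
def RT(c):
    return cv2.Rodrigues(np.asarray(c["rvec"],float))[0], np.asarray(c["tvec"],float).ravel()
def proj(c,P,wrist=False):
    R,t=RT(c); p=np.atleast_2d(P)@R.T+t; K=c["camera_matrix"]
    if wrist:
        r=np.hypot(p[:,0],p[:,1]); th=np.arctan2(r,p[:,2]); s=th/np.maximum(r,1e-9)
        return np.c_[K[0,0]*p[:,0]*s+K[0,2],K[1,1]*p[:,1]*s+K[1,2]]
    return np.c_[K[0,0]*p[:,0]/p[:,2]+K[0,2],K[1,1]*p[:,1]/p[:,2]+K[1,2]]
def ray(c,uv,wrist=False):
    R,t=RT(c);K=c["camera_matrix"]
    x=(uv[0]-K[0,2])/K[0,0];y=(uv[1]-K[1,2])/K[1,1]
    if wrist:
        th=np.hypot(x,y); d=np.array([x/th*np.sin(th),y/th*np.sin(th),np.cos(th)])
    else: d=np.array([x,y,1.])
    d=R.T@d; return -R.T@t, d/np.linalg.norm(d)
def atz(c,uv,z,wrist=False):
    o,d=ray(c,uv,wrist); return o+d*(z-o[2])/d[2]
def tri(rays):
    A=np.zeros((3,3));b=np.zeros(3)
    for o,d in rays:
        M=np.eye(3)-np.outer(d,d);A+=M;b+=M@o
    return np.linalg.solve(A,b)
def pin(c,n):
    return [(round(d["conf"],2),(d["centre"][1]*640,d["centre"][0]*480)) for d in pinpoint(c,n)]
E
python3 - <<'E'
from h import *
s=camera("side");t=camera("top")
for n in ["gate","cup_rim","slide_grip","slide_edge","mark","holder","brush_grip","brush_tip","mallet","relief","gouge"]:
    a=pin(s,n);b=pin(t,n)
    f=lambda l:[(c,np.round(u,1).tolist()) for c,u in l]
    print(n,"S",f(a),"T",f(b))
    if a and b: 
        P=tri([ray(s,a[0][1]),ray(t,b[0][1])]);print("   ",P.round(4), proj(s,P).round(1),proj(t,P).round(1))
E
```

```text
gate S [(0.68, [337.3, 338.6]), (0.37, [270.6, 201.6])] T [(0.87, [372.6, 229.0])]
    [ 0.6387 -0.1462 -0.0108] [[339.7 338.3]] [[372.2 231. ]]
cup_rim S [(0.67, [345.7, 285.3])] T [(0.69, [381.7, 226.7]), (0.49, [395.9, 279.6])]
    [ 0.6393 -0.1494  0.141 ] [[343.4 285.6]] [[382.2 224.7]]
slide_grip S [(0.64, [292.9, 336.3])] T [(0.74, [397.6, 273.0])]
    [ 0.5273 -0.195   0.0737] [[294.2 336.2]] [[397.5 274. ]]
slide_edge S [(0.81, [288.4, 349.4])] T [(0.94, [394.6, 280.6]), (0.74, [269.7, 237.8])]
    [ 0.5131 -0.1943  0.0396] [[287.4 349.5]] [[394.8 279.8]]
mark S [] T []
holder S [(0.95, [310.1, 230.6]), (0.93, [300.3, 262.5])] T [(0.9, [270.6, 238.6]), (0.84, [217.4, 219.2])]
    [0.6236 0.1045 0.1075] [[304.4 231. ]] [[271.9 232.9]]
brush_grip S [(0.77, [295.0, 199.2]), (0.64, [292.8, 336.2]), (0.63, [254.2, 224.1])] T [(0.87, [285.8, 286.3]), (0.71, [263.9, 234.2])]
    [0.5447 0.0544 0.2379] [[274.4 198.6]] [[291.1 265.4]]
brush_tip S [(0.71, [298.2, 260.3]), (0.71, [257.5, 285.7])] T [(0.94, [289.7, 291.0]), (0.79, [269.2, 240.3])]
    [0.5392 0.0494 0.0782] [[275.  259.4]] [[295.7 269.1]]
mallet S [(0.67, [354.9, 452.9])] T [(0.9, [476.3, 253.8])]
    [ 0.5804 -0.4137 -0.0056] [[354.2 452.9]] [[476.4 253.4]]
relief S [(0.93, [269.5, 201.7])] T [(0.97, [143.7, 242.0])]
    [ 0.6048  0.4429 -0.004 ] [[271.2 201.6]] [[143.3 244. ]]
gouge S [(0.64, [381.0, 292.7])] T [(0.89, [330.3, 179.2])]
    [ 0.7741 -0.038  -0.002 ] [[380.5 292.8]] [[330.4 178.7]]
```

```bash
python3 - <<'E'
from h import *
s=camera("side");t=camera("top")
for n,us,ut in [("holder",(300.3,262.5),(270.6,238.6)),("grip",(295.,199.2),(263.9,234.2)),("tip",(298.2,260.3),(269.2,240.3))]:
    P=tri([ray(s,us),ray(t,ut)]);print(n,P.round(4),(proj(s,P)-us).round(1),(proj(t,P)-ut).round(1))
obs=[]
B={"cup_rim":((0,0,.136)),"slide_grip":((-.115,0,.076)),"slide_edge":((-.121,0,.04))}
O={"cup_rim":((345.7,285.3),(381.7,226.7)),"slide_grip":((292.9,336.3),(397.6,273.)),"slide_edge":((288.4,349.4),(394.6,280.6))}
def f(p):
    R=np.array([[np.cos(p[2]),-np.sin(p[2]),0],[np.sin(p[2]),np.cos(p[2]),0],[0,0,1]]);r=[]
    for k in B:
        P=R@np.array(B[k])+[p[0],p[1],0]
        r+=[*(proj(s,P)[0]-O[k][0]),*(proj(t,P)[0]-O[k][1])]
    return np.array(r)
r=least_squares(f,[.64,-.15,.38],loss="soft_l1");print(r.x,f(r.x).round(1))
x,y,a=r.x
# tape from colour
for c,nm in ((s,"s"),(t,"t")):
    im=c["img"].astype(int); m=(im[...,2]>130)&(im[...,1]<60)&(im[...,0]<60)
    k,l,st,ce=cv2.connectedComponentsWithStats(m.astype(np.uint8))
    for i in range(1,k):
        if st[i,4]>8:
            P=atz(c,ce[i],.04); d=P[:2]-[x,y]; print(nm,st[i],ce[i].round(1),P.round(4),"gate xy",np.round([d@[np.cos(a),np.sin(a)],d@[-np.sin(a),np.cos(a)]],4))
def crop(c,u0,v0,u1,v1,k,name):
    cv2.imwrite(name,cv2.resize(c["img"][v0:v1,u0:u1],None,fx=k,fy=k,interpolation=cv2.INTER_CUBIC))
crop(s,220,170,420,420-100,4,"pics/sc1.png");crop(t,180,140,460,340,2.8,"pics/tc1.png")
crop(s,220,250,420,410,4,"pics/sc2.png")
E
```

```text
holder [0.6168 0.1159 0.0042] [[ 0.5 -0. ]] [[-0.1  0.5]]
grip [0.6089 0.1161 0.1922] [[ 1.9 -0.2]] [[-0.4  2. ]]
tip [0.6121 0.119  0.0099] [[ 0.5 -0. ]] [[-0.1  0.4]]
[ 0.6329335  -0.15030104  0.38042517] [-5.3  3.   0.6  1.   0.5 -1.6 -0.8  1.5  2.8 -0.5  0.5 -3.8]
s [  7 148   3   4  11] [  8.1 149.4] [-0.2055  0.9282  0.04  ] gate xy [-0.378   1.3127]
s [251 343   8   8  38] [254.4 346.3] [ 0.4513 -0.1699  0.04  ] gate xy [-0.1759  0.0493]
s [279 377   9  13  66] [283.6 382.2] [ 0.4885 -0.2714  0.04  ] gate xy [-0.179  -0.0589]
```

View pics/sc2.png

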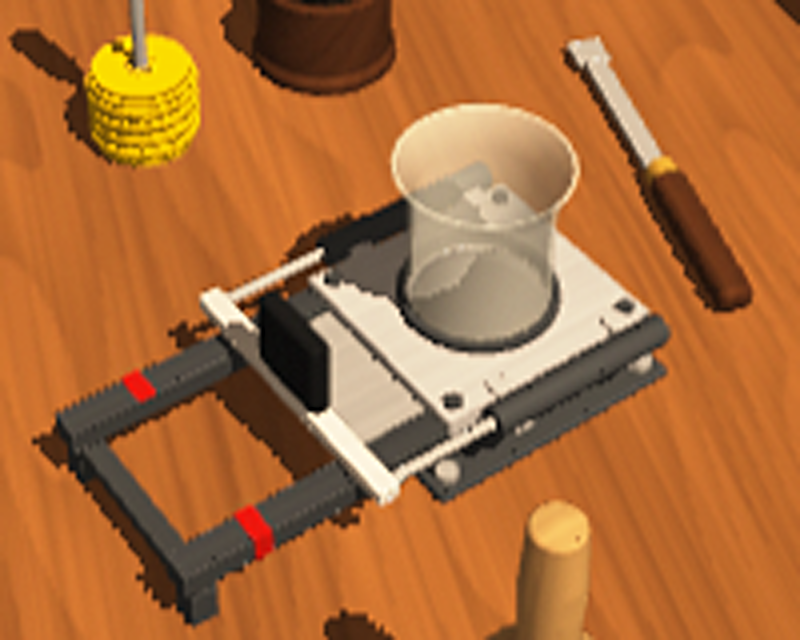

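View pics/tc1.png

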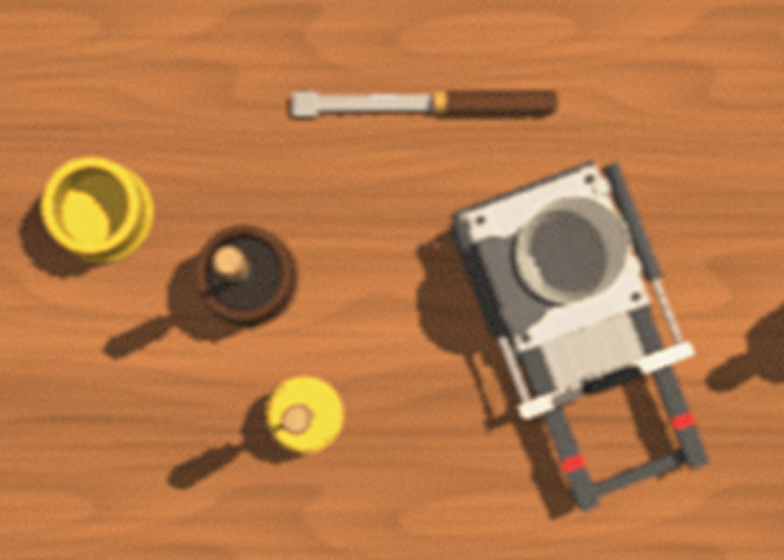

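View pics/sc1.png

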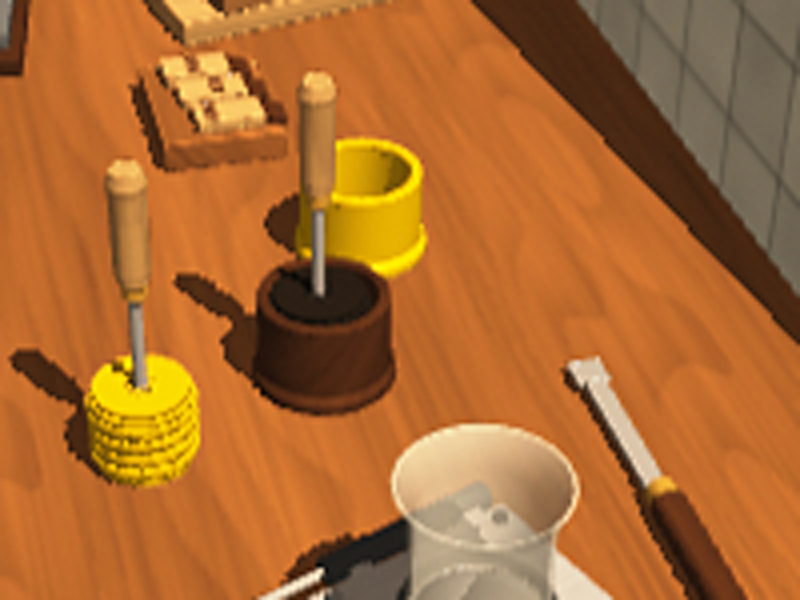

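```bash
cat > ov.py <<'E'
from h import *
def gp(p,b):
    c,s=np.cos(p[2]),np.sin(p[2]); b=np.atleast_2d(np.array(b,float))
    return np.c_[p[0]+c*b[:,0]-s*b[:,1],p[1]+s*b[:,0]+c*b[:,1],b[:,2]]
def box(x0,x1,y0,y1,z): return [(x0,y0,z),(x1,y0,z),(x1,y1,z),(x0,y1,z),(x0,y0,z)]
th=np.linspace(0,2*np.pi,60)
def model(slide=0):
    L=[]
    L.append([(.044*np.cos(a),.044*np.sin(a),.136) for a in th])
    L.append([(.035*np.cos(a),.035*np.sin(a),.046) for a in th])
    L.append(box(-.121-slide,-.109-slide,-.08,.08,.05))
    L.append(box(-.121-slide,-.109-slide,-.025,.025,.096))
    for y in(-.052,.052): L.append(box(-.216,-.1,y-.009,y+.009,.04))
    L.append(box(-.065,.065,-.061,.061,.046))
    return L
def overlay(c,p,name,roi,k,slide=0,wrist=False,extra=[]):
    u0,v0,u1,v1=roi
    im=cv2.resize(c["img"][v0:v1,u0:u1],None,fx=k,fy=k,interpolation=cv2.INTER_CUBIC)
    Ls=[gp(p,l) for l in model(slide)]+[np.array(e) for e in extra]
    for l in Ls:
        uv=(proj(c,l,wrist)-[u0,v0]+.5)*k
        cv2.polylines(im,[np.round(uv).astype(np.int32)],False,(0,255,0),1)
    cv2.imwrite(name,im)
E
python3 - <<'E'
from ov import *
s=camera("side");t=camera("top")
def circ(x,y,r,z): return [(x+r*np.cos(a),y+r*np.sin(a),z) for a in th]
ex=[circ(.617,.116,.042,.062),circ(.617,.116,.046,0),circ(.617,.116,.034,.062)]
p=[.637,-.1495,.385]
overlay(s,p,"pics/so1.png",(220,180,420,410),2.6,extra=ex);overlay(t,p,"pics/to1.png",(180,140,460,340),2.8,extra=ex)
E
```

```text
(no output)
```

View pics/so1.png

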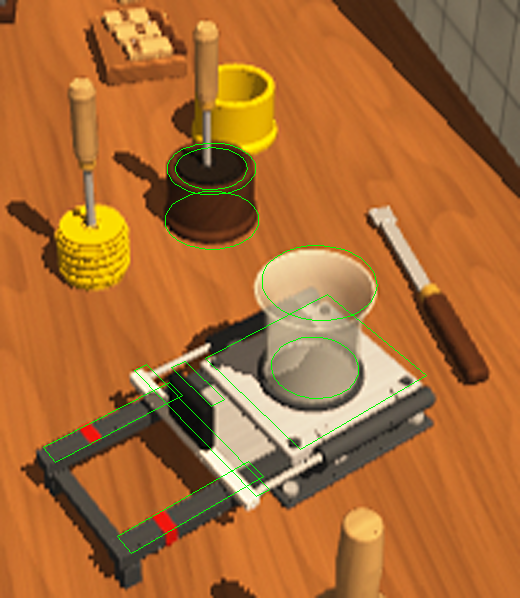

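View pics/to1.png

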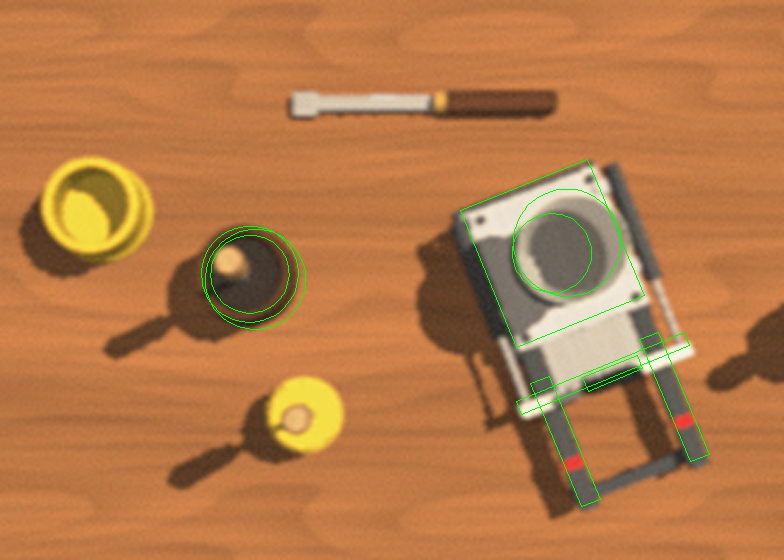

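```bash
python3 - <<'E'
from ov import *
s=camera("side");t=camera("top")
def circ(x,y,r,z): return [(x+r*np.cos(a),y+r*np.sin(a),z) for a in th]
ex=[circ(.618,.1185,.042,.062),circ(.618,.1185,.046,0),circ(.618,.1185,.034,.062)]
p=[.632,-.1515,.378]
overlay(s,p,"pics/so2.png",(220,180,420,410),2.6,extra=ex);overlay(t,p,"pics/to2.png",(180,140,460,340),2.8,extra=ex)
E
```

```text
(no output)
```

View pics/so2.png

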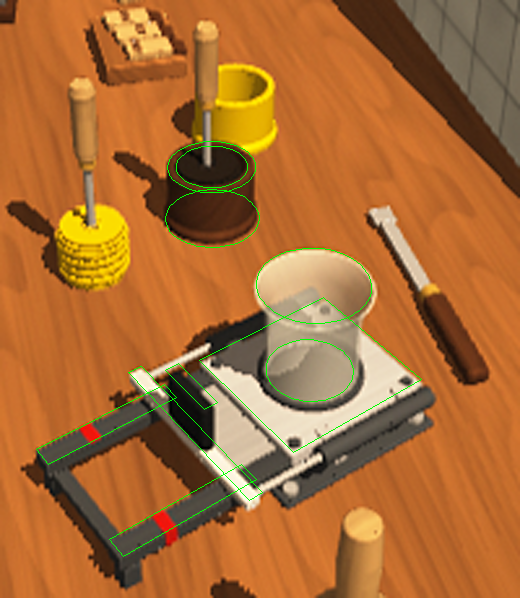

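View pics/to2.png

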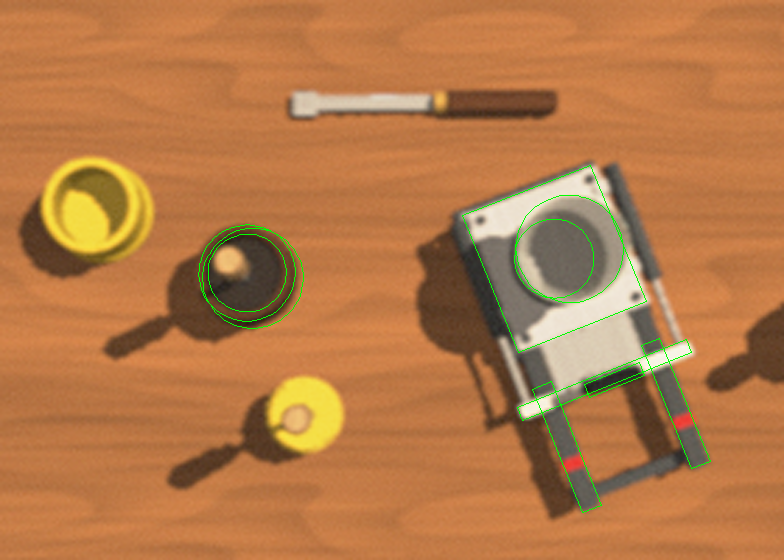

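Overlay fit: the gate is at about (0.6325, -0.152) with yaw 0.378, and the tub at about (0.617, 0.118), both good to about 2 mm. I'm moving above the tub and turning the jaws square to the line to the decoy brush.

servo_tool(
  plan=[
    [[0.025, -0.025, 0.02, 0, 1], [0.025, -0.025, 0.02, 0, 1], [0.025, -0.025, 0.02, 0, 1], [0.025, -0.025, 0.02, 0, 1], [0.025, -0.025, 0.02, 0, 1], [0.025, -0.025, 0.01, 0, 1], [0.025, -0.025, 0, 0, 1], [0.025, -0.025, 0, 0, 1]],
  ],
)

```text
time_s: 2.45
eef_pos: [0.3954, 0.3401, 0.3561]
eef_rot: [0.001, 0.172, 0.985, 0.0]
wrist_force: [0.4, 0.0, 0.2]
opening: 0.999
```

servo_tool(
  plan=[
    [[0.025, -0.025, 0, 0, 1], [0.025, -0.025, 0, 0, 1], [0.025, -0.025, 0, 0, 1], [0.025, -0.025, 0, 0, 1], [0.025, -0.025, 0, 0, 1], [0.02, -0.025, 0, 0, 1], [0, 0, 0, 0, 1], [0, 0, 0, 0, 1]],
  ],
)

```text
time_s: 3.25
eef_pos: [0.5395, 0.1907, 0.355]
eef_rot: [-0.0, 0.172, 0.985, 0.0]
wrist_force: [-0.7, -0.1, 0.2]
opening: 1.0
```

```bash
python3 - <<'E'
from ov import *
o=get_obs();print(o["time_s"],o["eef_pos"].round(4),o["eef_rot"].round(4),o["wrist_force"].round(2),o["q"].round(3))
w=camera("wrist");cv2.imwrite("pics/w1.png",w["img"])
R,t=RT(w);print("cam",(-R.T@t).round(4),R.round(3).tolist())
for n in ["holder","brush_grip","brush_tip","cup_rim","gate","slide_grip"]: print(n,[(c,np.round(u,1).tolist()) for c,u in pin(w,n)])
def circ(x,y,r,z): return [(x+r*np.cos(a),y+r*np.sin(a),z) for a in th]
ex=[circ(.6165,.1175,.042,.062),circ(.6165,.1175,.046,0),circ(.6165,.1175,.034,.062),circ(.609,.117,.011,.215)]
overlay(w,[.6325,-.1525,.378],"pics/wo1.png",(0,0,640,480),1.25,wrist=True,extra=ex)
E
```

```text
3.25 [0.5395 0.1907 0.355 ] [-4.000e-04  1.723e-01  9.850e-01  0.000e+00] [-0.72 -0.07  0.24] [ 0.132  0.106  1.472  0.     1.564 -1.092]
cam [0.4641 0.2189 0.4844] [[0.34, 0.94, -0.001], [0.893, -0.323, 0.314], [0.295, -0.107, -0.95]]
holder [(0.89, [298.9, 256.4]), (0.81, [401.2, 261.0])]
brush_grip [(0.84, [178.8, 213.6]), (0.82, [281.3, 316.1])]
brush_tip [(0.67, [227.4, 186.7])]
cup_rim [(0.84, [103.0, 367.4])]
gate [(0.65, [139.7, 314.2])]
slide_grip [(0.77, [66.1, 285.7])]
```

View pics/wo1.png

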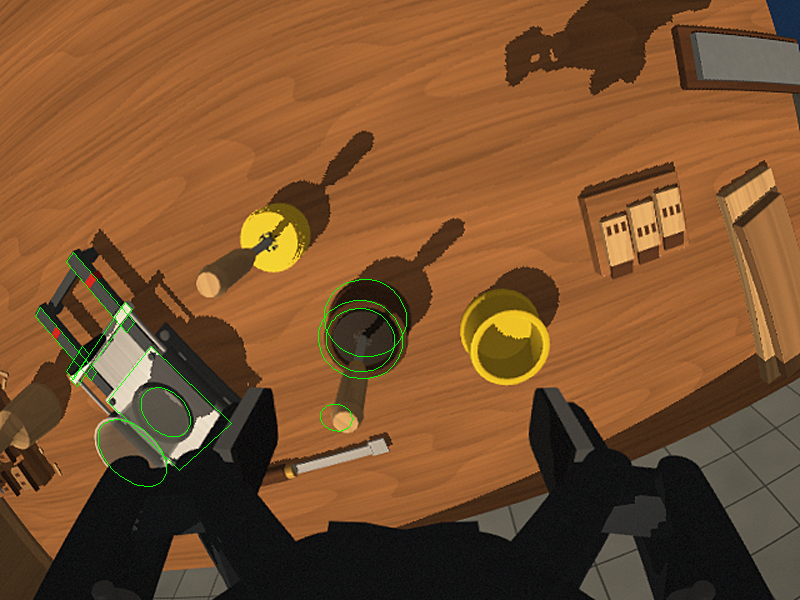

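The wrist overlay fits the gate and tub closely. The handle top sits at about (345,418) in the zoomed picture, a little off my guess, so I'm recomputing it.

```bash
python3 - <<'E'
from ov import *
w=camera("wrist");t=camera("top");s=camera("side")
print("top w",atz(w,(276,334.5),.215,True).round(4)); print("grip w",atz(w,(281.3,316.1),.178,True).round(4))
print("top w stem", atz(w,(290,272),.075,True).round(4))
for d in trace(w,"brush_grip")[:3]: print(d["conf"],d["rect"], )
print("top T",atz(t,(261.5,233),.215).round(4),"side: ", proj(s,[[.612,.117,.215],[.612,.117,.14],[.612,.117,.065],[.605,.117,.215]]).round(1))
print("yellow", atz(w,(167,227),.205,True).round(3))
o=get_obs();print(o["eef_pos"])
E
```

```text
top w [0.6123 0.1242 0.215 ]
grip w [0.6151 0.124  0.178 ]
top w stem [0.6132 0.1249 0.075 ]
0.88 [0.2478, 0.34, 0.3856, 0.4977]
0.86 [0.4102, 0.5169, 0.4925, 0.7235]
top T [0.6139 0.1183 0.215 ] side:  [[298.  190.1]
 [298.3 217.5]
 [298.6 243.1]
 [295.1 190.5]]
yellow [0.494 0.072 0.205]
[0.53917981 0.19144317 0.35536305]
```

servo_tool(
  plan=[
    [[0.025, -0.025, -0.01, 0, 1], [0.025, -0.025, -0.02, 0, 1], [0.024, -0.02, -0.025, 0, 1], [0, 0, 0, 0, 1], [0, 0, 0, 0, 1], [0, 0, 0, 0, 1]],
  ],
)

```text
time_s: 4.4
eef_pos: [0.6133, 0.1219, 0.3015]
eef_rot: [0.001, 0.171, 0.985, 0.0]
wrist_force: [-0.6, 0.4, 0.8]
opening: 0.998
```

```bash
python3 - <<'E'
from ov import *
o=get_obs();print(o["time_s"],o["eef_pos"].round(4),o["wrist_force"].round(2))
w=camera("wrist")
for n in ["brush_grip","holder"]: print(n,[(c,np.round(u,1).tolist(),atz(w,u,.178 if n[0]=="b" else 0,True).round(4)) for c,u in pin(w,n)])
def circ(x,y,r,z): return [(x+r*np.cos(a),y+r*np.sin(a),z) for a in th]
ex=[circ(.6165,.1175,.042,.062),circ(.6165,.1175,.034,.062)]+[circ(.613,.121,.011,z) for z in (.215,.145)]
p=o["eef_pos"]; ex.append([p,p-[0,0,.1]])
overlay(w,[.6325,-.1525,.378],"pics/wo2.png",(0,0,640,480),1.25,wrist=True,extra=ex)
E
```

```text
4.4 [0.6133 0.1219 0.3015] [-0.63  0.39  0.82]
brush_grip [(0.68, [322.0, 240.9], array([0.6154, 0.1217, 0.178 ])), (0.58, [195.2, 106.7], array([0.4938, 0.0723, 0.178 ]))]
holder [(0.77, [446.2, 205.8], array([0.6791, 0.2612, 0.    ]))]
```

View pics/wo2.png

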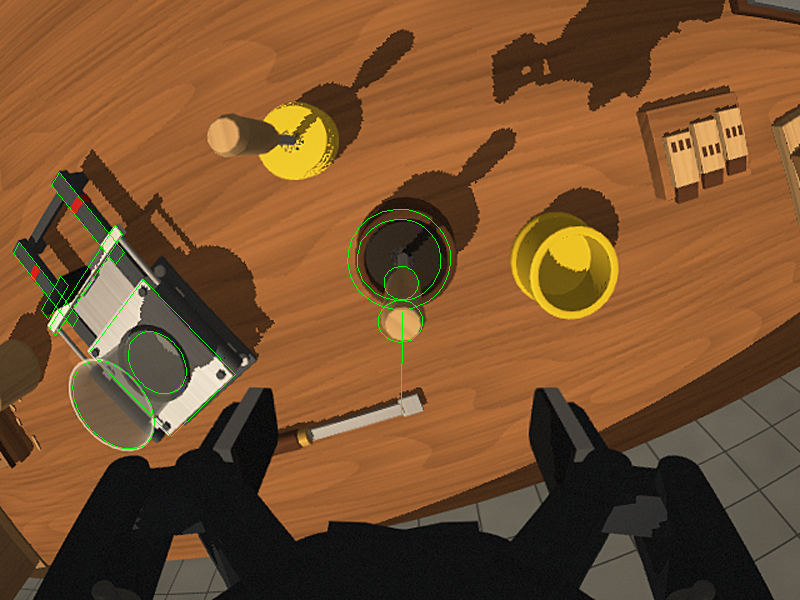

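The handle overlay at (0.613, 0.121) matches the wrist view exactly. Descending to grasp.

servo_tool(
  plan=[
    [[0, 0, -0.03, 0, 1], [0, 0, -0.03, 0, 1], [0, 0, -0.03, 0, 1], [0, 0, -0.025, 0, 1], [0, 0, -0.012, 0, 1], [0, 0, 0, 0, 1], [0, 0, 0, 0, -1], [0, 0, 0, 0, -1]],
  ],
)

```text
time_s: 5.35
eef_pos: [0.6146, 0.1213, 0.1755]
eef_rot: [0.002, 0.171, 0.985, 0.0]
wrist_force: [1.5, 0.3, 1.0]
opening: 0.695
```

servo_tool(
  plan=[
    [[0, 0, 0, 0, -1], [0, 0, 0, 0, -1], [0, 0, 0, 0, -1], [0, 0, 0, 0, -1]],
  ],
)

```text
time_s: 5.75
eef_pos: [0.614, 0.1212, 0.1743]
eef_rot: [0.001, 0.172, 0.985, 0.0]
wrist_force: [0.5, 0.4, 5.2]
opening: 0.241
```

```bash
python3 - <<'E'
from ov import *
o=get_obs();print(o["time_s"],o["eef_pos"].round(4),o["wrist_force"].round(2),o["opening"])
w=camera("wrist");s=camera("side");cv2.imwrite("pics/w3.png",w["img"]);cv2.imwrite("pics/s3.png",cv2.resize(s["img"][100:340,200:440],None,fx=2.4,fy=2.4))
E
```

```text
5.75 [0.614  0.1212 0.1743] [0.55 0.38 5.17] 0.24141790638064461
```

View pics/w3.png

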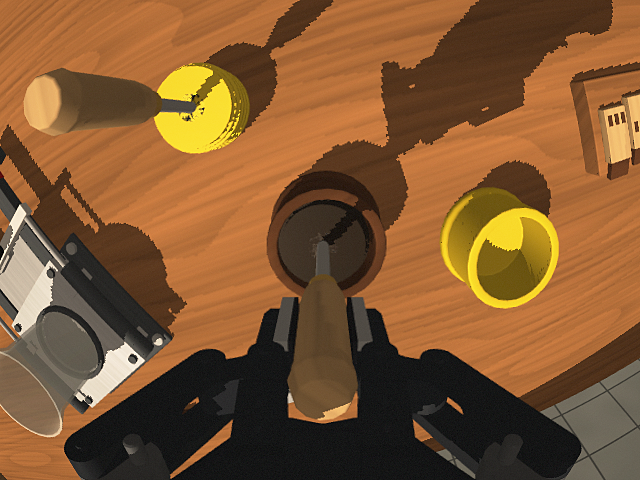

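View pics/s3.png

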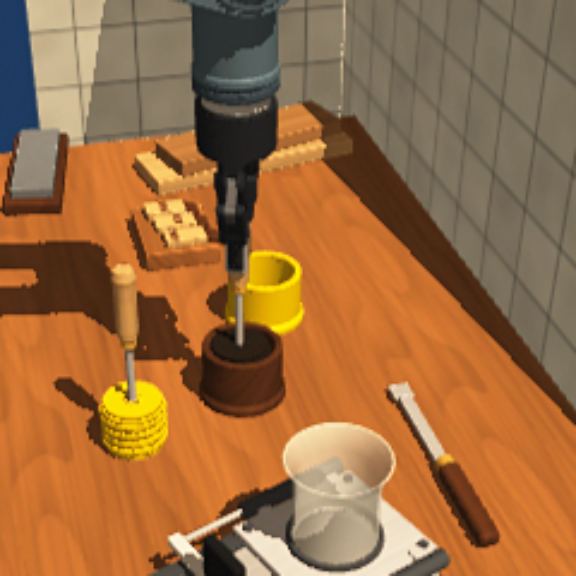

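Gripped at opening 0.24, which matches the 22 mm handle, with the brush still standing in the tub. Now lifting straight up.

servo_tool(
  plan=[
    [[0, 0, 0.01, 0, -1], [0, 0, 0.025, 0, -1], [0, 0, 0.03, 0, -1], [0, 0, 0.03, 0, -1], [0, 0, 0.03, 0, -1], [0, 0, 0.03, 0, -1], [0, 0, 0.01, 0, -1], [0, 0, 0, 0, -1]],
  ],
)

```text
time_s: 6.65
eef_pos: [0.6138, 0.1212, 0.3398]
eef_rot: [0.001, 0.172, 0.985, 0.0]
wrist_force: [0.1, -0.4, -1.4]
opening: 0.239
```

servo_tool(
  plan=[
    [[0.002, -0.02, 0, 0, -1], [0.002, -0.03, 0, 0, -1], [0.002, -0.03, 0, 0, -1], [0.002, -0.03, 0, 0, -1], [0.002, -0.03, 0, 0, -1], [0.002, -0.03, 0, 0, -1], [0.002, -0.03, 0, 0, -1], [0.002, -0.02, 0, 0, -1]],
  ],
)

```text
time_s: 7.45
eef_pos: [0.6284, -0.1006, 0.3354]
eef_rot: [-0.002, 0.172, 0.985, 0.0]
wrist_force: [-0.5, 0.5, -1.3]
opening: 0.241
```

servo_tool(
  plan=[
    [[0.0015, -0.018, 0, 0, -1], [0.001, -0.018, 0, 0, -1], [0.001, -0.017, 0, 0, -1], [0, 0, 0, 0, -1], [0, 0, 0, 0, -1], [0, 0, 0, 0, -1]],
  ],
)

```text
time_s: 8.05
eef_pos: [0.6329, -0.151, 0.3384]
eef_rot: [0.0, 0.171, 0.985, 0.0]
wrist_force: [-0.3, -0.6, -0.6]
opening: 0.24
```

```bash
cat > see.py <<'E'
from ov import *
import sys
def circ(x,y,r,z): return [(x+r*np.cos(a),y+r*np.sin(a),z) for a in th]
def run(tag,slide=0,p=(.6325,-.1525,.378),off=.1643,brush=True):
    o=get_obs();e=o["eef_pos"];print(o["time_s"],e.round(4),o["eef_rot"].round(4),o["wrist_force"].round(2),round(o["opening"],3),o["q"].round(2))
    w=camera("wrist");s=camera("side");t=camera("top")
    z=e[2]-off; ex=[circ(e[0],e[1],.024,z),circ(e[0],e[1],.033,z+.055)] if brush else []
    overlay(w,p,f"pics/w{tag}.png",(0,0,640,480),1.25,slide,True,ex)
    overlay(s,p,f"pics/s{tag}.png",(220,130,440,410),2.1,slide,False,ex)
    overlay(t,p,f"pics/t{tag}.png",(300,140,500,340),3,slide,False,ex)
    return o,w,s,t
E
python3 - <<'E'
from see import *
o,w,s,t=run("4")
for n in ["brush_tip","cup_rim"]:
    print(n,[[(c,np.round(u,1).tolist()) for c,u in pin(k,n)] for k in (w,s,t)])
E
```

```text
8.05 [ 0.6329 -0.151   0.3384] [0.000e+00 1.711e-01 9.853e-01 2.000e-04] [-0.34 -0.56 -0.56] 0.24 [-0.42  0.29  1.29  0.    1.56 -1.64]
brush_tip [[(0.79, [449.2, 35.2])], [(0.79, [255.2, 287.6]), (0.63, [341.2, 271.8])], [(0.67, [291.6, 286.7]), (0.45, [385.8, 224.3])]]
cup_rim [[], [(0.84, [340.9, 286.7])], [(0.72, [383.0, 229.6])]]
```

View pics/w4.png

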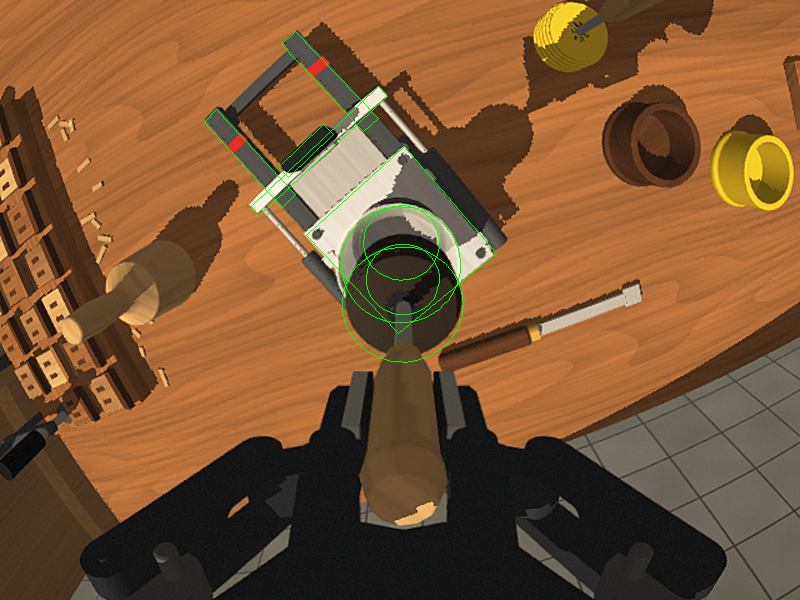

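View pics/s4.png

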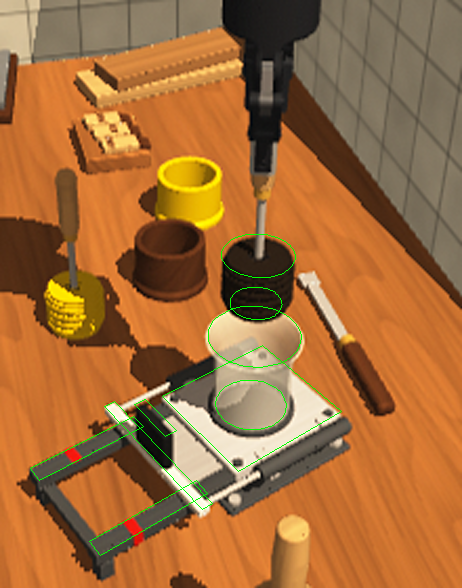

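View pics/t4.png

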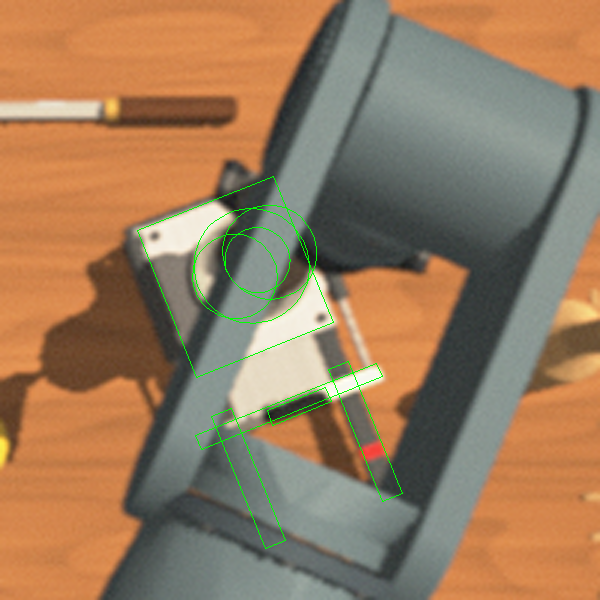

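The brush hangs centred over the cup in both the side and wrist views, with its tip at about z 0.174. Going in.

servo_tool(
  plan=[
    [[0, 0, -0.015, 0, -1], [0, 0, -0.02, 0, -1], [0, 0, -0.02, 0, -1], [0, 0, -0.015, 0, -1], [0, 0, -0.015, 0, -1], [0, 0, -0.015, 0, -1], [0, 0, -0.01, 0, -1], [0, 0, 0, 0, -1]],
  ],
)

```text
time_s: 9.3
eef_pos: [0.632, -0.1515, 0.2262]
eef_rot: [-0.002, 0.172, 0.985, 0.0]
wrist_force: [0.8, 0.7, -0.9]
opening: 0.245
```

servo_tool(
  plan=[
    [[0, 0, -0.01, 0, -1], [0, 0, -0.008, 0, -1], [0, 0, -0.004, 0, -1], [0, 0, -0.002, 0, -1], [0, 0, 0, 0, -1], [0, 0, 0, 0, -1]],
  ],
)

```text
time_s: 9.9
eef_pos: [0.633, -0.1519, 0.2046]
eef_rot: [0.0, 0.172, 0.985, -0.0]
wrist_force: [0.7, -0.3, -1.3]
opening: 0.241
```

```bash
python3 - <<'E'
from see import *
o,w,s,t=run("5")
E
```

```text
9.9 [ 0.633  -0.1519  0.2046] [ 2.000e-04  1.716e-01  9.852e-01 -1.000e-04] [ 0.73 -0.32 -1.33] 0.241 [-0.42  0.38  1.44 -0.    1.32 -1.64]
```

View pics/s5.png

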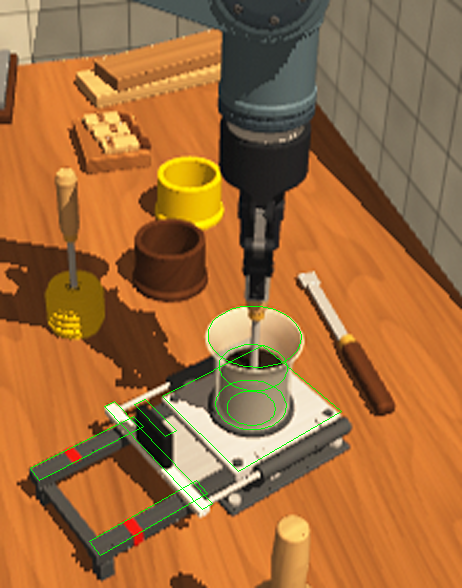

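View pics/w5.png

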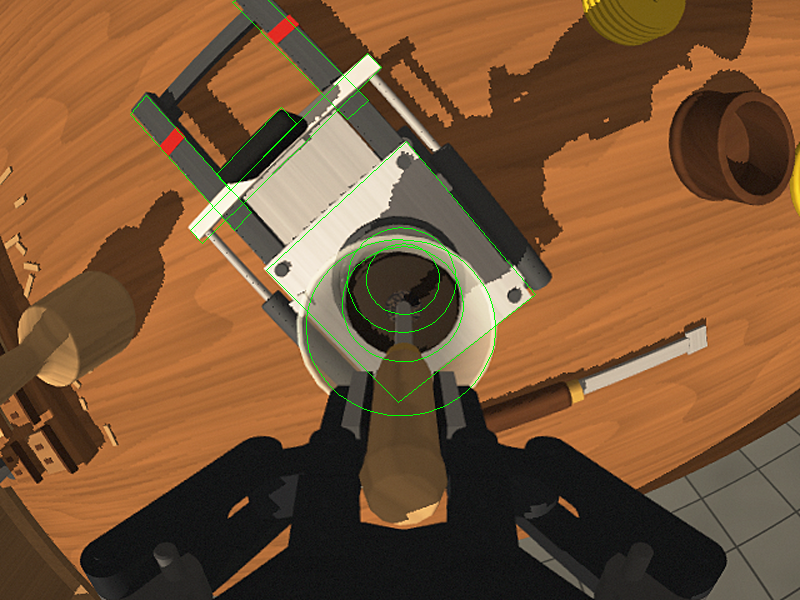

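The brush is in the cup, centred, about 2 mm above the plate. Creeping down to contact.

servo_tool(
  plan=[
    [[0, 0, -0.001, 0, -1], [0, 0, -0.001, 0, -1], [0, 0, -0.001, 0, -1], [0, 0, 0, 0, -1], [0, 0, 0, 0, -1]],
  ],
)

```text
time_s: 10.55
eef_pos: [0.6332, -0.152, 0.2023]
eef_rot: [0.001, 0.172, 0.985, -0.0]
wrist_force: [-1.4, 0.1, 5.9]
opening: 0.24
```

Contact: Fz stepped up by about 7 N at z 0.2023, as computed. Starting the strokes: up 85 mm, then back down to the plate.

servo_tool(
  plan=[
    [[0, 0, 0.015, 0, -1], [0, 0, 0.02, 0, -1], [0, 0, 0.02, 0, -1], [0, 0, 0.02, 0, -1], [0, 0, 0.01, 0, -1], [0, 0, 0, 0, -1], [0, 0, 0, 0, -1]],
  ],
)

```text
time_s: 11.25
eef_pos: [0.6325, -0.1517, 0.2856]
eef_rot: [-0.0, 0.172, 0.985, 0.0]
wrist_force: [1.0, -0.5, -1.2]
opening: 0.243
```

servo_tool(
  plan=[
    [[0, 0, -0.015, 0, -1], [0, 0, -0.02, 0, -1], [0, 0, -0.02, 0, -1], [0, 0, -0.02, 0, -1], [0, 0, -0.006, 0, -1], [0, 0, -0.003, 0, -1], [0, 0, -0.001, 0, -1], [0, 0, 0, 0, -1]],
  ],
)

```text
time_s: 12.05
eef_pos: [0.6324, -0.1515, 0.2025]
eef_rot: [-0.001, 0.171, 0.985, 0.0]
wrist_force: [-4.4, 1.6, 12.8]
opening: 0.242
```

servo_tool(
  plan=[
    [[0, 0, 0, 0, -1], [0, 0, 0.015, 0, -1], [0, 0, 0.02, 0, -1], [0, 0, 0.02, 0, -1], [0, 0, 0.02, 0, -1], [0, 0, 0.01, 0, -1], [0, 0, 0, 0, -1], [0, 0, 0, 0, -1]],
  ],
)

```text
time_s: 12.85
eef_pos: [0.6325, -0.1517, 0.2852]
eef_rot: [-0.001, 0.172, 0.985, 0.0]
wrist_force: [0.4, -0.4, -1.4]
opening: 0.244
```

servo_tool(
  plan=[
    [[0, 0, -0.015, 0, -1], [0, 0, -0.02, 0, -1], [0, 0, -0.02, 0, -1], [0, 0, -0.02, 0, -1], [0, 0, -0.006, 0, -1], [0, 0, -0.003, 0, -1], [0, 0, -0.001, 0, -1], [0, 0, 0, 0, -1]],
  ],
)

```text
time_s: 13.65
eef_pos: [0.6324, -0.1515, 0.2025]
eef_rot: [-0.0, 0.171, 0.985, 0.0]
wrist_force: [-5.8, 2.2, 14.4]
opening: 0.241
```

servo_tool(
  plan=[
    [[0, 0, 0, 0, -1], [0, 0, 0.015, 0, -1], [0, 0, 0.02, 0, -1], [0, 0, 0.02, 0, -1], [0, 0, 0.02, 0, -1], [0, 0, 0.01, 0, -1], [0, 0, 0, 0, -1], [0, 0, 0, 0, -1]],
  ],
)

```text
time_s: 14.45
eef_pos: [0.6325, -0.1517, 0.2851]
eef_rot: [-0.001, 0.172, 0.985, 0.0]
wrist_force: [-0.3, -0.3, -2.1]
opening: 0.238
```

servo_tool(
  plan=[
    [[0, 0, -0.015, 0, -1], [0, 0, -0.02, 0, -1], [0, 0, -0.02, 0, -1], [0, 0, -0.02, 0, -1], [0, 0, -0.006, 0, -1], [0, 0, -0.003, 0, -1], [0, 0, -0.001, 0, -1], [0, 0, 0, 0, -1]],
  ],
)

```text
time_s: 15.25
eef_pos: [0.6324, -0.1515, 0.2025]
eef_rot: [-0.0, 0.171, 0.985, 0.0]
wrist_force: [-5.9, 2.5, 13.8]
opening: 0.242
```

Three full strokes are done, with plate contact each time (Fz about +14 N against -1.4 N free). Withdrawing and going back over the tub.

servo_tool(
  plan=[
    [[0, 0, 0.012, 0, -1], [0, 0, 0.02, 0, -1], [0, 0, 0.02, 0, -1], [0, 0, 0.02, 0, -1], [0, 0, 0.02, 0, -1], [0, 0, 0.025, 0, -1], [0, 0, 0.02, 0, -1], [0, 0, 0, 0, -1]],
  ],
)

```text
time_s: 16.05
eef_pos: [0.634, -0.1523, 0.3412]
eef_rot: [0.003, 0.172, 0.985, -0.001]
wrist_force: [1.1, 0.1, -1.2]
opening: 0.239
```

servo_tool(
  plan=[
    [[-0.0015, 0.02, 0, 0, -1], [-0.002, 0.03, 0, 0, -1], [-0.002, 0.03, 0, 0, -1], [-0.002, 0.03, 0, 0, -1], [-0.002, 0.03, 0, 0, -1], [-0.002, 0.03, 0, 0, -1], [-0.002, 0.03, 0, 0, -1], [-0.002, 0.03, 0, 0, -1]],
  ],
)

```text
time_s: 16.85
eef_pos: [0.6159, 0.0805, 0.3357]
eef_rot: [-0.002, 0.171, 0.985, -0.0]
wrist_force: [-0.6, -0.5, -0.6]
opening: 0.242
```

servo_tool(
  plan=[
    [[-0.002, 0.023, 0, 0, -1], [-0.002, 0.02, 0, 0, -1], [0, 0, 0, 0, -1], [0, 0, 0, 0, -1], [0, 0, 0, 0, -1]],
  ],
)

```text
time_s: 17.35
eef_pos: [0.613, 0.1207, 0.3372]
eef_rot: [-0.001, 0.172, 0.985, -0.0]
wrist_force: [-0.2, -1.0, -1.4]
opening: 0.242
```

```bash
python3 - <<'E'
from see import *
o=get_obs();e=o["eef_pos"];print(o["time_s"],e.round(4),o["wrist_force"].round(2))
w=camera("wrist");s=camera("side")
z=e[2]-.1643; ex=[circ(e[0],e[1],.024,z),circ(e[0],e[1],.033,z+.055)]
ex+=[circ(.6135,.1205,.042,.062),circ(.6135,.1205,.034,.062),circ(.6135,.1205,.046,0)]
overlay(w,[.6325,-.1525,.378],"pics/w6.png",(0,0,640,480),1.25,wrist=True,extra=ex)
overlay(s,[.6325,-.1525,.378],"pics/s6.png",(220,110,420,340),2.6,extra=ex)
E
```

```text
17.35 [0.613  0.1207 0.3372] [-0.23 -0.96 -1.37]
```

View pics/w6.png

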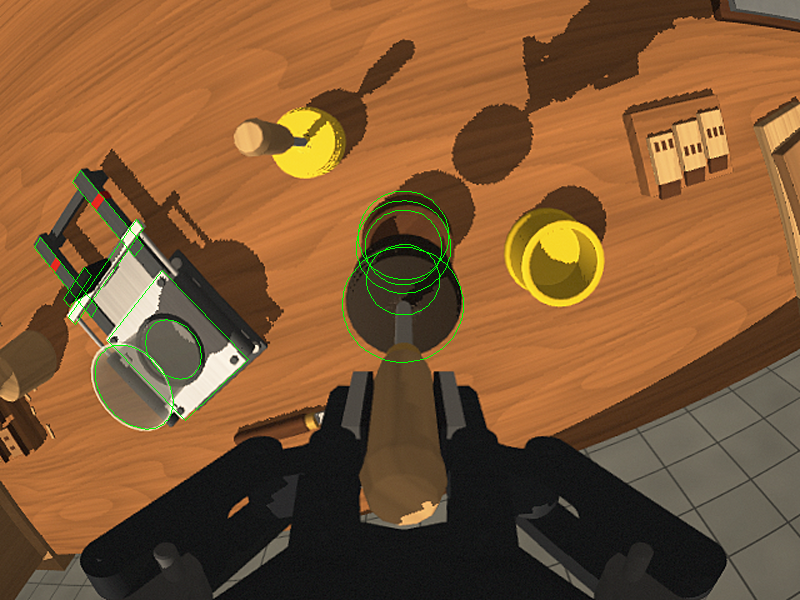

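View pics/s6.png

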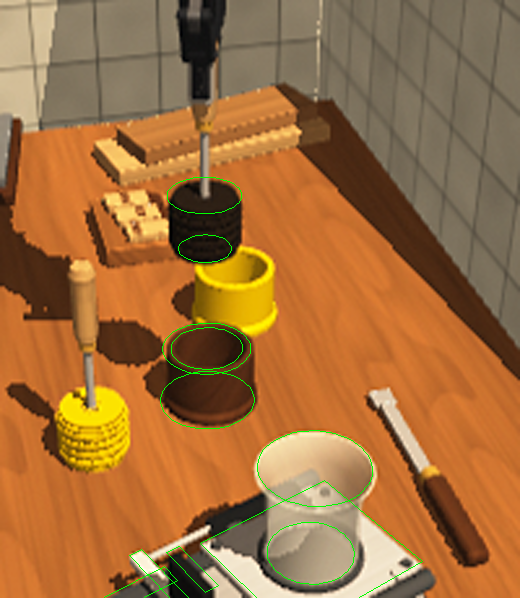

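The brush is upright and centred over the dark tub. Lowering.

servo_tool(
  plan=[
    [[0, 0, -0.015, 0, -1], [0, 0, -0.025, 0, -1], [0, 0, -0.025, 0, -1], [0, 0, -0.025, 0, -1], [0, 0, -0.025, 0, -1], [0, 0, -0.025, 0, -1], [0, 0, -0.015, 0, -1], [0, 0, 0, 0, -1]],
  ],
)

```text
time_s: 18.25
eef_pos: [0.6114, 0.1207, 0.1798]
eef_rot: [-0.003, 0.172, 0.985, -0.001]
wrist_force: [-0.2, 0.3, -0.9]
opening: 0.241
```

servo_tool(
  plan=[
    [[0, 0, -0.004, 0, -1], [0, 0, -0.002, 0, -1], [0, 0, -0.002, 0, -1], [0, 0, 0, 0, -1], [0, 0, 0, 0, -1]],
  ],
)

```text
time_s: 18.75
eef_pos: [0.6136, 0.1212, 0.1758]
eef_rot: [0.0, 0.172, 0.985, 0.0]
wrist_force: [-0.1, -0.4, -1.2]
opening: 0.243
```

servo_tool(
  plan=[
    [[0, 0, -0.001, 0, -1], [0, 0, -0.001, 0, -1], [0, 0, 0, 0, -1], [0, 0, 0, 0, -1]],
  ],
)

```text
time_s: 19.15
eef_pos: [0.6139, 0.1212, 0.1743]
eef_rot: [0.001, 0.172, 0.985, 0.0]
wrist_force: [-1.6, 0.1, 5.3]
opening: 0.243
```

It's bearing on the tub floor at the same height as before. Releasing.

servo_tool(
  plan=[
    [[0, 0, 0, 0, -0.3], [0, 0, 0, 0, 0], [0, 0, 0, 0, 0.5], [0, 0, 0, 0, 1], [0, 0, 0, 0, 1], [0, 0, 0, 0, 1]],
  ],
)

```text
time_s: 19.75
eef_pos: [0.6133, 0.1212, 0.1732]
eef_rot: [-0.0, 0.172, 0.985, -0.0]
wrist_force: [-0.0, -0.1, -0.2]
opening: 0.999
```

servo_tool(
  plan=[
    [[0, 0, 0.01, 0, 1], [0, 0, 0.02, 0, 1], [0, 0, 0.03, 0, 1], [0, 0, 0.03, 0, 1], [0, 0, 0.03, 0, 1], [0, 0, 0.01, 0, 1], [0, 0, 0, 0, 1]],
  ],
)

```text
time_s: 20.45
eef_pos: [0.6143, 0.1212, 0.3056]
eef_rot: [0.002, 0.172, 0.985, 0.0]
wrist_force: [-0.3, -1.0, -0.6]
opening: 0.999
```

```bash
python3 - <<'E'
from see import *
o=get_obs();e=o["eef_pos"];print(o["time_s"],e.round(4),o["wrist_force"].round(2),o["opening"])
w=camera("wrist");s=camera("side")
cv2.imwrite("pics/w7.png",w["img"])
overlay(s,[.6325,-.1525,.378],"pics/s7.png",(220,110,420,410),2)
E
```

```text
20.45 [0.6143 0.1212 0.3056] [-0.29 -0.99 -0.57] 0.9994334334892531
```

View pics/w7.png

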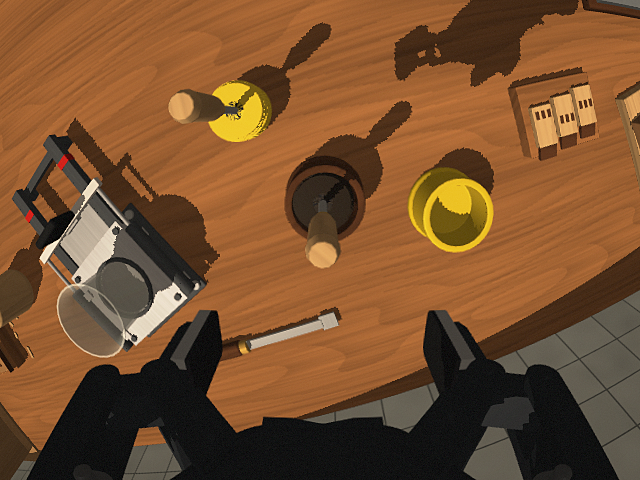

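View pics/s7.png

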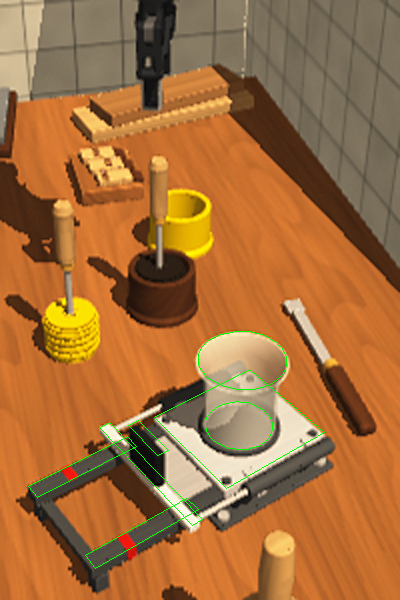

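The brush stands upright in the dark tub and the gripper is clear. Next: above the slide grip, turning the jaws along the pull.

servo_tool(
  plan=[
    [[-0.005, -0.02, 0, -0.12, 1], [-0.01, -0.03, 0, -0.12, 1], [-0.01, -0.03, 0, -0.12, 1], [-0.01, -0.03, 0, -0.12, 1], [-0.01, -0.03, 0, -0.12, 1], [-0.01, -0.03, 0, -0.12, 1], [-0.01, -0.03, 0, -0.125, 1], [-0.01, -0.03, 0, 0, 1]],
  ],
)

```text
time_s: 21.35
eef_pos: [0.5368, -0.1095, 0.3008]
eef_rot: [-0.002, 0.562, 0.827, -0.0]
wrist_force: [0.1, -1.2, 0.2]
opening: 0.993
```

servo_tool(
  plan=[
    [[-0.0025, -0.03, 0, 0, 1], [-0.005, -0.03, -0.02, 0, 1], [-0.005, -0.026, -0.02, 0, 1], [0, 0, -0.02, 0, 1], [0, 0, 0, 0, 1], [0, 0, 0, 0, 1], [0, 0, 0, 0, 1]],
  ],
)

```text
time_s: 22.05
eef_pos: [0.5263, -0.1944, 0.2439]
eef_rot: [0.0, 0.56, 0.828, 0.0]
wrist_force: [-0.6, 0.1, 0.6]
opening: 1.002
```

```bash
python3 - <<'E'
from see import *
o,w,s,t=run("8",brush=False)
print(np.degrees(np.arctan2(2*o["eef_rot"][1]*o["eef_rot"][2],o["eef_rot"][2]**2-o["eef_rot"][1]**2)))
for n in ["slide_grip","slide_edge","mark"]:
    print(n,[[(c,np.round(u,1).tolist()) for c,u in pin(k,n)] for k in (w,s,t)])
E
```

```text
22.05 [ 0.5263 -0.1944  0.2439] [3.000e-04 5.601e-01 8.284e-01 1.000e-04] [-0.62  0.1   0.63] 1.002 [-0.57  0.15  1.64  0.    1.35 -0.95]
68.12231419600232
slide_grip [[(0.82, [318.8, 227.0]), (0.57, [479.4, 250.9]), (0.55, [571.9, 168.3])], [(0.68, [292.2, 336.9])], [(0.92, [399.0, 275.3])]]
slide_edge [[(0.74, [310.1, 211.7])], [(0.83, [291.9, 348.0])], [(0.89, [396.7, 279.0])]]
mark [[], [], []]
```

View pics/w8.png

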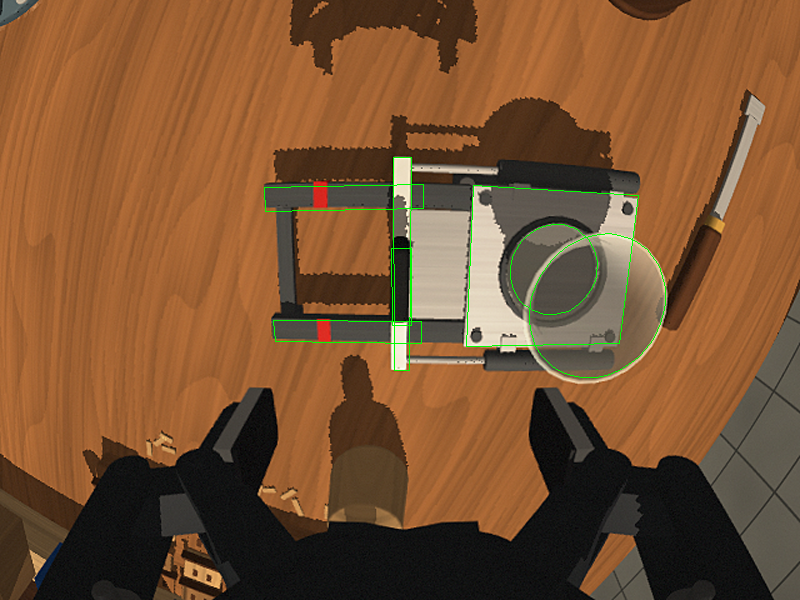

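The wrist overlay lines up with the gate to within about 1 px. The tape shows at (320,194) and (324,330), and the head bar at x = 392-411 in the zoomed picture. Measuring the pull distance.

```bash
cat > tape.py <<'E'
from see import *
def tg(P,p): 
    d=np.atleast_2d(P)[:,:2]-[p[0],p[1]]; c,s=np.cos(p[2]),np.sin(p[2]); return np.c_[d@[c,s],d@[-s,c]]
def tape(c,wr,p):
    im=c["img"].astype(int); m=(im[...,2]>120)&(im[...,1]<70)&(im[...,0]<70)
    k,l,st,ce=cv2.connectedComponentsWithStats(m.astype(np.uint8));r=[]
    for i in range(1,k):
        if st[i,4]>15:
            g=tg(atz(c,ce[i],.04,wr),p)[0]
            if abs(g[0]+.175)<.03 and abs(abs(g[1])-.052)<.015: 
                ys,xs=np.where(l==i); gs=np.array([tg(atz(c,(x,y),.04,wr),p)[0] for x,y in zip(xs,ys)])
                r.append((st[i,4],g.round(4),np.percentile(gs[:,0],[3,97]).round(4)))
    return r
def barfront(c,wr,p,ys,zz=.05,lo=-.20,hi=-.09):
    # profile along gate x at top of white bar: print brightness
    g=cv2.cvtColor(c["img"],cv2.COLOR_BGR2GRAY).astype(np.float32); out=[]
    for y in ys:
        xs=np.arange(lo,hi,.0005); P=gp(p,[(x,y,zz) for x in xs]); uv=proj(c,P,wr).astype(np.float32)
        v=cv2.remap(g,uv[:,0].reshape(1,-1),uv[:,1].reshape(1,-1),cv2.INTER_LINEAR)[0]
        thr=(v.max()+np.median(v[:20]))/2; i=np.where(v>thr)[0]
        out.append((y,round(float(xs[i[0]]),4),round(float(xs[i[-1]]),4),round(float(v.max()))))
    return out
E
python3 - <<'E'
from tape import *
p=(.6325,-.1525,.378)
w=camera("wrist");s=camera("side");t=camera("top")
for n,c in (("w",w),("s",s),("t",t)):
    print(n,tape(c,n=="w",p)); print(barfront(c,n=="w",p,[-.075,-.07,.065,.07,.075]))
E
```

```text
w [(np.int32(249), array([-0.1736,  0.0538]), array([-0.1786, -0.1684])), (np.int32(193), array([-0.1753, -0.0507]), array([-0.1802, -0.1704]))]
[(-0.075, -0.1225, -0.112, 253), (-0.07, -0.1225, -0.1115, 253), (0.065, -0.1205, -0.109, 230), (0.07, -0.1205, -0.1085, 233), (0.075, -0.12, -0.109, 231)]
s [(np.int32(39), array([-0.1749,  0.0509]), array([-0.1797, -0.1702])), (np.int32(75), array([-0.1776, -0.0572]), array([-0.184 , -0.1715]))]
[(-0.075, -0.1255, -0.09, 253), (-0.07, -0.125, -0.1125, 253), (0.065, -0.122, -0.09, 251), (0.07, -0.122, -0.09, 250), (0.075, -0.1215, -0.1105, 252)]
t [(np.int32(16), array([-0.1753,  0.0513]), array([-0.1794, -0.1723]))]
[(-0.075, -0.1535, -0.1155, 158), (-0.07, -0.1575, -0.1195, 158), (0.065, -0.1225, -0.108, 244), (0.07, -0.1225, -0.09, 243), (0.075, -0.122, -0.1075, 247)]
```

The pull needed is 53 mm (the wrist view gives 53.2, the side view 52.6), and the gate yaw is nearer 0.36. I'll correct the jaw yaw slightly and descend on the grip.

servo_tool(
  plan=[
    [[0, 0, -0.02, -0.02, 0.3], [0, 0, -0.03, 0, 0.3], [0, 0, -0.03, 0, 0.3], [0, 0, -0.03, 0, 0.3], [0, 0, -0.02, 0, 0.3], [0, 0, -0.01, 0, 0.3], [0, 0, 0, 0, 0.3], [0, 0, 0, 0, 0.3]],
  ],
)

```text
time_s: 23.6
eef_pos: [0.5264, -0.1952, 0.1042]
eef_rot: [0.001, 0.569, 0.823, 0.0]
wrist_force: [0.6, 0.1, 0.5]
opening: 0.654
```

```bash
python3 - <<'E'
from see import *
o,w,s,t=run("9",brush=False,p=(.6325,-.1525,.36))
E
```

```text
23.6 [ 0.5264 -0.1952  0.1042] [6.000e-04 5.687e-01 8.226e-01 0.000e+00] [0.63 0.09 0.48] 0.654 [-0.57  0.32  1.75  0.    1.07 -0.93]
```

View pics/w9.png

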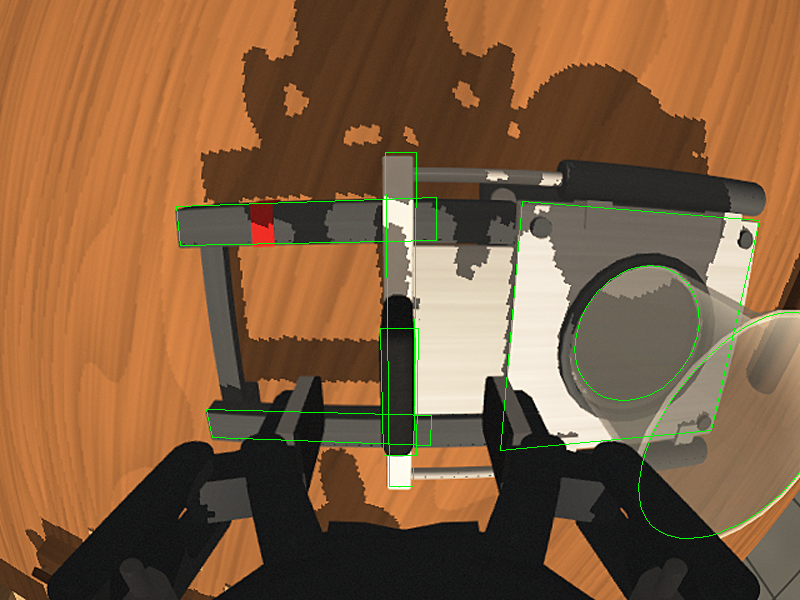

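View pics/s9.png

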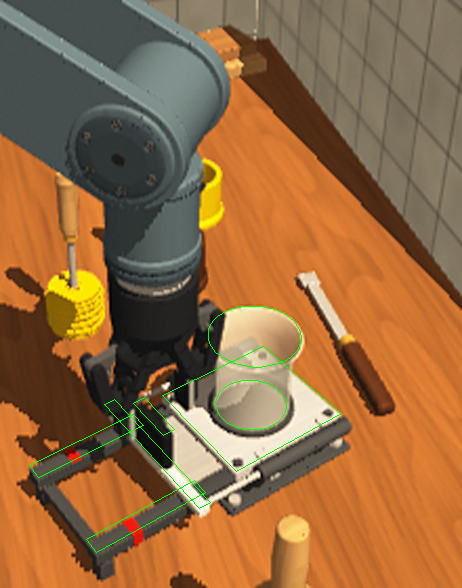

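The grip is centred between the fingers. Lower the last 32 mm and close.

servo_tool(
  plan=[
    [[0, 0, -0.015, 0, 0.3], [0, 0, -0.012, 0, 0.3], [0, 0, -0.005, 0, 0.3], [0, 0, 0, 0, 0.3], [0, 0, 0, 0, -1], [0, 0, 0, 0, -1], [0, 0, 0, 0, -1], [0, 0, 0, 0, -1]],
  ],
)

```text
time_s: 24.55
eef_pos: [0.5244, -0.1957, 0.0718]
eef_rot: [-0.001, 0.568, 0.823, -0.001]
wrist_force: [-10.3, -2.5, 5.6]
opening: 0.13
```

servo_tool(
  plan=[
    [[0, 0, 0, 0, -1], [0, 0, 0, 0, -1], [0, 0, 0, 0, -1]],
  ],
)

```text
time_s: 24.85
eef_pos: [0.5244, -0.1957, 0.0718]
eef_rot: [-0.001, 0.569, 0.823, -0.001]
wrist_force: [-10.2, -3.0, 5.4]
opening: 0.134
```

Grasped: opening 0.134, about 12 mm. Pulling, first about 45 mm.

servo_tool(
  plan=[
    [[-0.0047, -0.0018, 0, 0, -1], [-0.0094, -0.0035, 0, 0, -1], [-0.0094, -0.0035, 0, 0, -1], [-0.0094, -0.0035, 0, 0, -1], [-0.0094, -0.0035, 0, 0, -1], [0, 0, 0, 0, -1], [0, 0, 0, 0, -1], [0, 0, 0, 0, -1]],
  ],
)

```text
time_s: 25.65
eef_pos: [0.4854, -0.2105, 0.0719]
eef_rot: [0.002, 0.569, 0.823, 0.001]
wrist_force: [9.4, 2.5, -2.7]
opening: 0.133
```

```bash
python3 - <<'E'
from tape import *
p=(.6325,-.1525,.362)
o,w,s,t=run("10",brush=False,p=p,slide=.043)
for n,c in (("w",w),("s",s),("t",t)):
    print(n,tape(c,n=="w",p)); print(barfront(c,n=="w",p,[-.075,-.07,.07,.075],lo=-.215,hi=-.12))
cv2.imwrite("pics/s10c.png",cv2.resize(s["img"][310:410,220:340],None,fx=6,fy=6,interpolation=cv2.INTER_CUBIC))
E
```

```text
25.65 [ 0.4854 -0.2105  0.0719] [0.0019 0.5687 0.8225 0.0011] [ 9.41  2.46 -2.67] 0.133 [-0.63  0.31  1.85  0.    0.98 -1.  ]
w [(np.int32(18), array([-0.175 ,  0.0411]), array([-0.1786, -0.1715]))]
[(-0.075, -0.163, -0.152, 252), (-0.07, -0.169, -0.152, 165), (0.07, -0.205, -0.205, 146), (0.075, -0.2065, -0.2065, 142)]
s [(np.int32(80), array([-0.1764, -0.0597]), array([-0.1827, -0.1703]))]
[(-0.075, -0.1655, -0.1525, 250), (-0.07, -0.165, -0.153, 251), (0.07, -0.163, -0.147, 122), (0.075, -0.162, -0.146, 136)]
t []
[(-0.075, -0.188, -0.1275, 155), (-0.07, -0.188, -0.1295, 153), (0.07, -0.1645, -0.1255, 135), (0.075, -0.1645, -0.151, 132)]
```

View pics/w10.png

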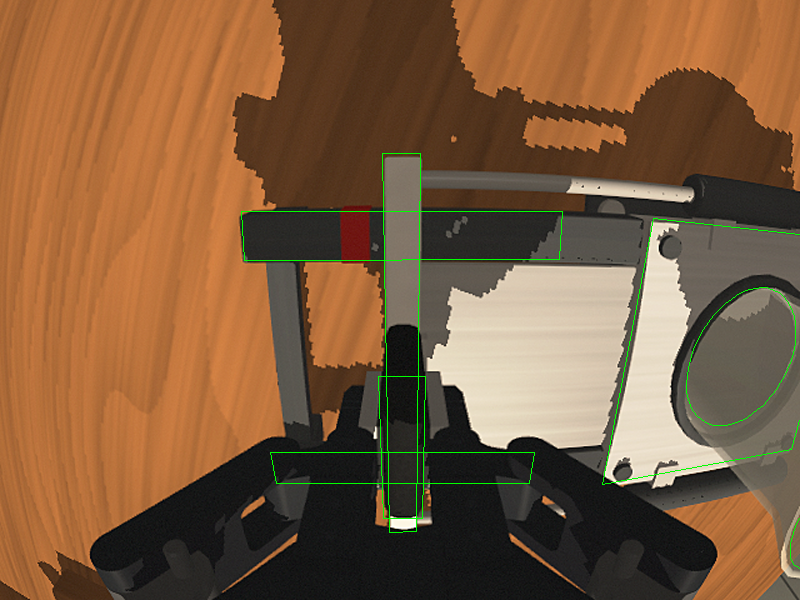

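View pics/s10c.png

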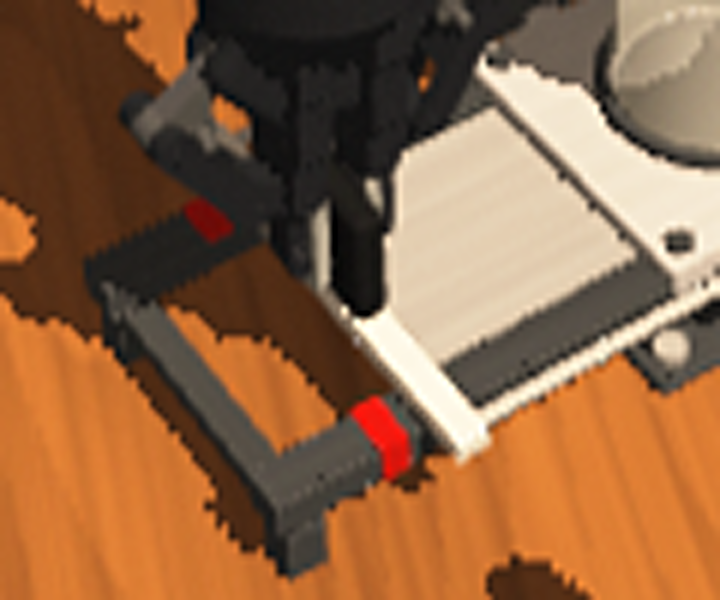

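All views agree that 10.5-11 mm remain to the tape's centre. Pulling the rest.

servo_tool(
  plan=[
    [[-0.005, -0.0019, 0, 0, -1], [-0.005, -0.0019, 0, 0, -1], [0, 0, 0, 0, -1], [0, 0, 0, 0, -1], [0, 0, 0, 0, -1], [0, 0, 0, 0, -1]],
  ],
)

```text
time_s: 26.4
eef_pos: [0.4757, -0.2141, 0.0718]
eef_rot: [0.002, 0.569, 0.823, 0.001]
wrist_force: [10.1, 2.6, -5.0]
opening: 0.134
```

```bash
python3 - <<'E'
from tape import *
p=(.6325,-.1525,.362)
o,w,s,t=run("11",brush=False,p=p,slide=.053)
cv2.imwrite("pics/w11c.png",cv2.resize(w["img"][110:230,240:380],None,fx=5,fy=5,interpolation=cv2.INTER_CUBIC))
cv2.imwrite("pics/s11c.png",cv2.resize(s["img"][310:410,220:340],None,fx=6,fy=6,interpolation=cv2.INTER_CUBIC))
# red px (shade tolerant)
for n,c in(("w",w),("s",s)):
    hsv=cv2.cvtColor(c["img"],cv2.COLOR_BGR2HSV); m=((hsv[...,0]<5)|(hsv[...,0]>175))&(hsv[...,1]>190)&(hsv[...,2]>60)
    k,l,st,ce=cv2.connectedComponentsWithStats(m.astype(np.uint8))
    for i in range(1,k):
        if st[i,4]>10:
            g=tg(atz(c,ce[i],.04,n=="w"),p)[0]
            if abs(g[0]+.175)<.03 and abs(g[1])<.08:
                ys,xs=np.where(l==i); gs=np.array([tg(atz(c,(x,y),.04,n=="w"),p)[0] for x,y in zip(xs,ys)])
                print(n,st[i],g.round(4),np.percentile(gs[:,0],[3,97]).round(4))
    print(barfront(c,n=="w",p,[-.078,-.075,.07,.078],lo=-.2,hi=-.13))
E
```

```text
26.4 [ 0.4757 -0.2141  0.0718] [0.0021 0.5687 0.8225 0.0012] [10.12  2.61 -5.05] 0.134 [-0.65  0.29  1.87  0.    0.98 -1.02]
w [296 164  12  47 479] [-0.1767  0.0512] [-0.1788 -0.1747]
w [302 390   6   4  21] [-0.1778 -0.0628] [-0.1793 -0.1765]
[(-0.078, -0.1715, -0.1645, 215), (-0.075, -0.174, -0.1625, 252), (0.07, -0.1735, -0.162, 120), (0.078, -0.1735, -0.1625, 122)]
s [278 377  10  13  46] [-0.1786 -0.0611] [-0.1832 -0.1752]
[(-0.078, -0.1755, -0.1305, 251), (-0.075, -0.176, -0.163, 252), (0.07, -0.175, -0.159, 125), (0.078, -0.167, -0.159, 141)]
```

View pics/w11c.png

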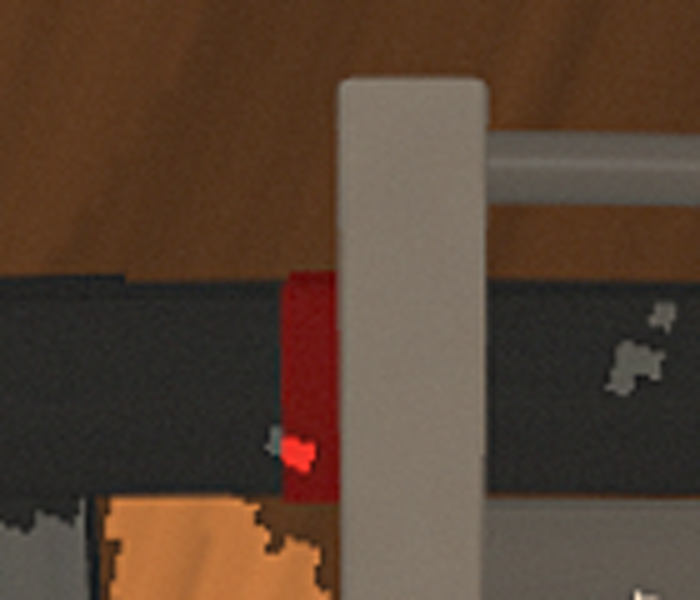

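View pics/s11c.png

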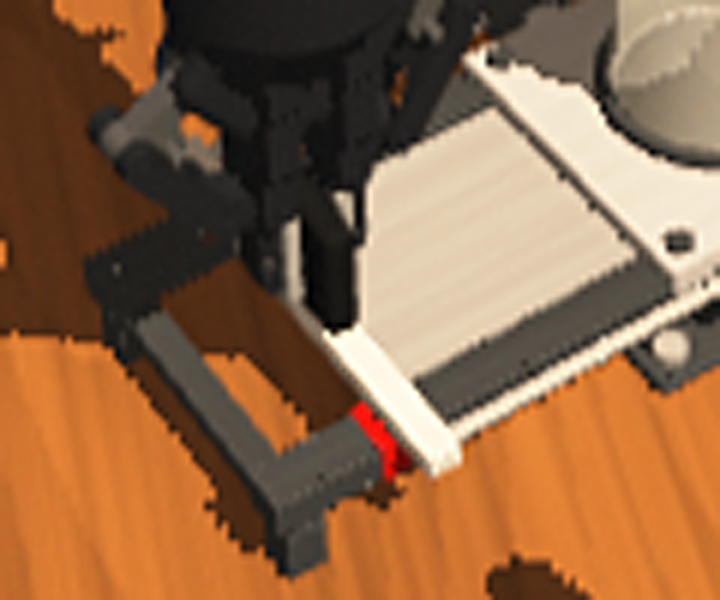

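View pics/w11.png

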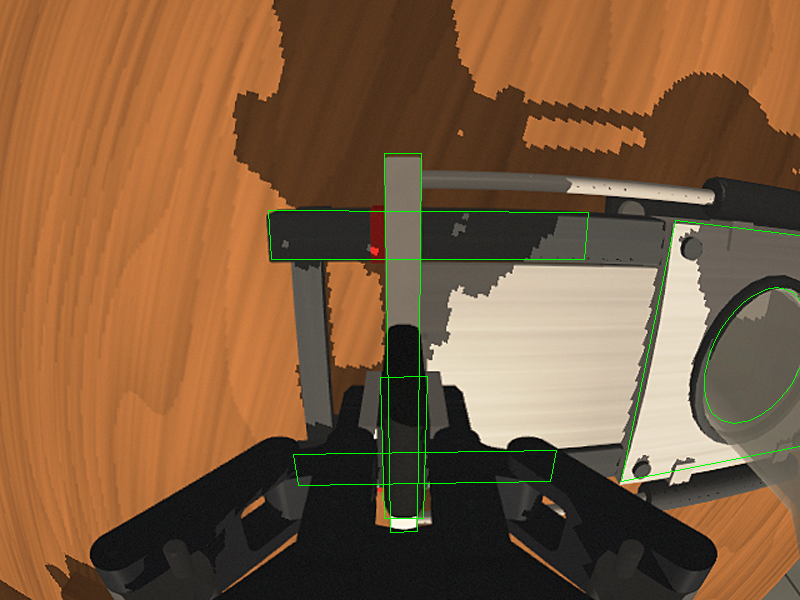

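The front edge now lies on the tape: about 5.3-5.5 mm of the 10 mm shows in front of it in the wrist crop (283→340 at 5x), so it's on the centre line within about 0.5 mm. One last scene check before handing in.

```bash
python3 - <<'E'
from tape import *
s=camera("side");t=camera("top");o=get_obs();print(o["time_s"],o["eef_pos"].round(4),o["opening"])
cv2.imwrite("pics/s12.png",s["img"])
for n in ["mallet","relief","gouge"]:
    a=pin(s,n);b=pin(t,n);print(n,[np.round(k[0][1],1) if k else None for k in (a,b)])
E
```

```text
26.65 [ 0.4756 -0.2141  0.0719] 0.13553522177711072
mallet [array([350.2, 453. ]), array([474.4, 254.4])]
relief [None, array([143.7, 245. ])]
gouge [array([385.1, 293. ]), array([330.2, 175.9])]
```

View pics/s12.png

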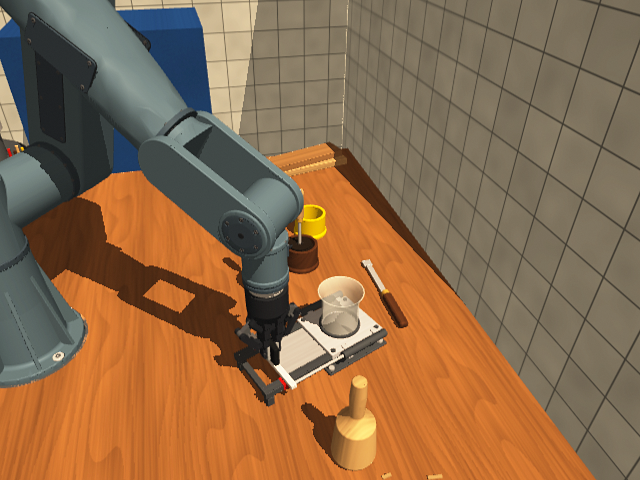

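The brush stem stands in the dark tub at (300,230). The mallet and gouge are where they were in the image, and the slide is held on the tape. Handing in.

```bash
python3 - <<'E'
from bench import *
print(hand_in())
E
```

```text
the job is handed in; nothing more can be done
None
```

The job was handed in at about 26.7 s of the 64 s allowed. No verdict was reported.

- **Scrubbing:** I took the dark-bristled brush from its dark tub and pushed it down the shut cup to the gate plate four times. Each touch showed in the wrist force, at about 6 N the first time and 13–14 N after that. That made three full strokes of about 83 mm, up towards the mouth and back down, before I drew the brush out.
- **Brush back:** It touched the tub floor at the same height it was picked up from, and stood upright on its own after I let go.
- **Gate slide:** I gripped the black upright and pulled the slide out about 52–53 mm. The wrist camera shows the white bar's front edge within about 0.5 mm of the tape's centre line. The side camera agrees that the edge is on the tape. The gripper was still closed and steady at hand-in.
- **Mallet, gouge and relief:** The mallet and gouge look unmoved in the last side picture. The network's positions for all three moved by only 0–5 px, which is about its usual noise. The relief was found only in the top view, because the arm blocked it from the side.
- **Disagreements:** The networks never found the tape mark, so I located it by its colour. The cameras differed by about 2 mm and 0.02 rad on where the gate is, so I judged the final position from the tape and the bar seen in the same picture.

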